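Put the flat mirror away in the bifold bedside cupboard

TASK

First pull the white bifold door of the small cupboard fully open by its brass handle, so that both panels fold flat together at the side, and leave it open. Then slide the thin framed mirror along the marble top until its end sticks out a good 3 cm past the front edge (the side facing the robot), take it by that overhanging end and lay it flat on the cupboard's upper shelf, completely inside behind the line of the door. Do not tip or drop the mirror, and leave everything else on the chest and table where it stands.

Things in the scene. Friction and masses are not known exactly. Their poses are not given: they have to be found in the camera images.
- chest: Fixed low dark-red chest with a white marble top, 300 (x) x 330 (y) x 100 mm high. Origin: centre of its underside; -x is its front, facing the robot. Marble surface at z = 100 mm, its front edge at x = -150 mm; the slab is 18 mm thick and overhangs the body by 8 mm. Candle and cream jar stand near the front corners, vase and clock near the back ones, either way round.
- mirror: Loose thin rectangular mirror in a dark wooden frame, 150 (x) x 66 (y) x 4 mm, about 90 g, lying glass up on the marble, its long x axis pointing roughly away from the robot. Origin: centre of its underside. It slides under a fingertip that presses on it (felt-backed: friction only about 0.3 on the polished marble).
- mirror_near (a point): Middle of the mirror's short end at its -x side, the end nearer the robot at the start (75 mm from the origin, mid-thickness).
- mirror_far (a point): Middle of the mirror's other short end, +x side.
- cupboard: Fixed wooden cupboard, 200 (x) x 280 (y) x 165 mm high, walls 12 mm. Origin: centre of its underside. Its front, the plane x = -100 mm, faces the robot and has a white bifold door. The roof board (z = 153 to 165 mm) begins only at x = -50 mm, so fingers can reach in behind the front from above. A brass track 8 mm high runs along the foot of the front.
- door (a joint): Angle (rad) of the first door panel: 0 closed (at the start), 1.45 fully open; about 1 N at the handle moves it, it stays where left. Two panels, each 128 wide, 12 thick, z = 13 to 160 mm. The first closed runs from its hinge to -y and swings towards the robot; the second, hung on its free edge, folds behind it by twice the angle, its far edge in the track.
- door_handle (a point): Grip point, z = 143 mm, on the brass handle of the first panel: an upright round post 12 mm thick, z = 98 (bracket) to 161 mm (free top). It stands 35 mm in front of the panel's outer face, 100 mm along the panel from the hinge axis and 47 mm in front of that axis, and moves with the panel.
- door_axis (a point): On the first panel's vertical hinge axis, at its lower end (inner face of the panel): cupboard x = -102, y = +128, z = 13 mm. The panel turns about it.
- bay (a point): Point on the upper shelf's surface, mid-way (in y) in the opening left by the folded door: cupboard x = 0, y = -28, z = 115 mm. The shelf is 10 mm thick, from x = -75 (25 mm behind the front) to the back wall at x = +88, y = -128 to +128 mm. With the door at 1.4 rad, y = -128 to +70 mm is free; the panels stick out 130 mm in front.
- candle: Loose candle in an aluminium tin, 50 mm diameter, 38 mm high, near one front corner of the chest. Origin at the centre of its underside. Leave alone.
- cream_jar: Loose blue jar with a white cap, 48 mm diameter, 42 mm high, near the other front corner of the chest. Origin at the centre of its underside. Leave alone.
- vase: Loose small white vase full of pink and cream peonies, about 100 mm across the blooms and 110 mm high, near a back corner of the chest. Origin at the centre of its underside. Leave alone.
- clock: Loose black alarm clock 35 x 60 x 60 mm near the other back corner of the chest. Origin at the centre of its underside. Leave alone.
- book: Loose closed blue notebook 90 x 130 x 24 mm lying on the table between the robot and the furniture. Leave alone.
- tumbler: Loose green glass tumbler 70 mm across, 95 mm high, standing on the table to the right. Leave alone.
- remote: Loose black remote control 140 x 42 x 16 mm lying on the table to the left. Leave alone.
Things that resemble listed ones, but are neither listed nor needed, are in the scene too. There is more than one size of the mirror; the job needs the middle-sized.

How it is judged:
On the way, in this order (a step that is already met when the one before it is completed fails the run):
1. the bifold door is folded open (first panel past 1.25 rad) (value of joint door above 1.25 rad), for 0.2 s.
2. the mirror lies flat on the marble with an end at least 20 mm past the front edge (x of any of mirror_near, mirror_far in the frame of chest below -0.17 m and z of mirror in the frame of chest between 0.094 and 0.106 m and x of mirror in the frame of chest above -0.155 m and angle between mirror's own z axis and vertical below 0.08 rad), for 0.2 s.
3. the mirror is lifted off the chest, held by the fingers (its middle more than 30 mm above the marble) (height (world z) of mirror above 0.13 m and contact force between the fingers and mirror above 0.5 N), for 0.1 s.
At the end, for the whole second after the job is handed in: The mirror lies flat (within 0.08 rad) and still on the cupboard's upper shelf, both its ends behind the cupboard's front plane (x > -100 mm in the cupboard's frame), released; the bifold door is still folded open (first panel beyond 1.15 rad) (x of each of mirror_near, mirror_far in the frame of cupboard above -0.1 m and z of mirror in the frame of cupboard between 0.11 and 0.12 m and x of mirror in the frame of cupboard below 0.1 m and y of mirror in the frame of cupboard between -0.128 and 0.128 m and angle between mirror's own z axis and vertical below 0.08 rad and linear speed of mirror below 0.02 m/s and value of joint door above 1.15 rad); the robot touches nothing.
It fails at once if the candle or the cream jar is moved more than 30 mm or tipped over (distance of any of candle, cream_jar from where it was at the start of the episode above 0.03 m or angle between any of candle, cream_jar's own z axis and vertical above 0.5 rad).
It fails at once if the vase or the clock is moved more than 30 mm or tipped over (distance of any of vase, clock from where it was at the start of the episode above 0.03 m or angle between any of vase, clock's own z axis and vertical above 0.5 rad).
It fails at once if the book or the tumbler or the remote is moved more than 30 mm or tipped over (distance of any of book, tumbler, remote from where it was at the start of the episode above 0.03 m or angle between any of book, tumbler, remote's own z axis and vertical above 0.5 rad).
It fails at once if the mirror is tipped by more than 35 degrees (angle between mirror's own z axis and vertical above 0.61 rad).
It fails at once if the mirror is dropped below the level of the marble (height (world z) of mirror below 0.075 m).
It also fails if it takes over 72 s, if anything falls off the work surface, if the arm or the gripper's body presses on something with over 40 N, if the wrist force passes 120 N, or if a joint passes its speed limit or range.

ROBOT

A 7-joint arm with a two-finger parallel gripper is mounted at the origin on the work surface. World frame = base frame: x ahead of the robot, y to its left, z up, the work surface at z = 0. Lengths are in m, angles in rad, forces in N, time in s.
With the tool pointing down it reaches from about 0.4 to 0.85 m from the base axis. Payload 10.4 kg.
Tool frame: the origin (TCP) lies where the fingers leave the gripper's body, on its centre line; the fingertips stand 73 mm ahead of it and the grasp point (between the pads) lies 54 mm ahead of it; z points along the fingers, y is the direction in which the jaws open and shut (so a half turn about z gives the same grasp; the last joint's range is limited). The gripper opens to 85 mm and grips with 20 to 120 N. Pads are 22 mm wide; open, the fingers measure 114 mm over their backs; the gripper's body (76 mm by 85 mm) begins 54 mm behind the grasp point. The pads swing forward as they close: fully open they stand 13 mm farther back than shut.
Start: joints at [1.234, 0.332, -0.065, 1.46, 0.022, 1.35, -0.088], TCP at [0.193, -0.594, 0.304] pointing down, gripper open.
Joint ranges: [-2.6, 2.6], [-0.5, 2.12], [-1.47, 1.34], [0.16, 2.42], [-1.27, 4.41], [0.06, 2.06], [-2.6, 2.6]. Speed limits (rad/s): [2.22, 2.22, 2.79, 2.79, 3.14, 3.14, 3.14].

INTERFACE

Orientations are given as a unit quaternion [x, y, z, w].
In Python, from workcell import get_obs, camera, camera_model, hand_in gives the robot as it stands.
- The arm moves only by the shell command python3 -m crank 'ROWS' [FORCE]. ROWS is text: rows parted by semicolons, each of 7 numbers parted by spaces: the shift along the tool's x, y, z in units of 40 mm (1.0 is 40 mm), then the turn, a rotation vector about the tool's x, y, z in units of 8 degrees (1.0 is 8 degrees), then the finger opening in mm, from 0 to 85.4. In form: x y z ax ay az jaw; .... A call has exactly 10 rows; each row shifts and turns the pose as measured when the row begins, along the tool's axes as they then stand; what a row does not reach is not made up. A row lasts 1/10 s, in which the tool goes at most 50 mm and 8.59 degrees, less where a joint would pass 70% of its speed; a pose out of reach is approached as far as the arm can. A call is refused whole if a number of a shift passes 1 or a number of a turn 1, either way. A call with a gripper value outside its range is refused whole. The fingers move at their own pace and stop on an object; FORCE is the grip in N (left out, the last holds). Time passes only in rows, so rows that do not move let the fingers close, or fill a call up. It gives the time, the measured TCP pose, the force and the opening at its end, in the units of the state.
- get_obs(): the state, without advancing time (a new reading comes with each control period).
- camera(name): name is "scene" or "side" or "wrist"; returns (picture, depth): 420x560x3 uint8, red, green, blue; 420x560 float32, m along the optical axis (not along the pixel's ray), 0 where there is no reading.
- camera_model(name): a dict with "fx", "fy", "cx", "cy" (pixels), "distortion" ([k1, k2, p1, p2, k3] as OpenCV has them; the pictures are not rectified), "position" and "rotation" of the camera in the world; the wrist camera has in their place "hand_eye" (4x4, takes a point from camera to tool coordinates, whose origin is the TCP and whose axes are the flange's). Camera axes: x right, y up, looking along -z (the intrinsics and any distortion apply to the point x, -y, -z); pixel columns grow to the right and rows downward; lengths in m; the calibration is good to about 2 mm. A picture is of the moment at which its call begins: read the wrist's pose just before it. camera_model takes no time and is no camera call.
- hand_in(): hands the job in, once; it reports no verdict.
The state is a dict: "clock": time; "joint_pos": joint angles; "joint_velocities": joint speeds; "tau": joint torques, N m; "position": TCP position; "ee_rot": TCP orientation; "ft_force": force on the tool from outside, world axes, zero at the start; "torque": the same for the moment, N m; "grip_width": opening from 0.0 (shut) to 1.0 (fully open).
Only numpy, scipy, OpenCV 4.12 (cv2) and the standard library are available. Lean on these libraries where they do the work, as an engineer would, in place of code of your own. Each camera call takes 0.05 s, during which the arm holds its last target.

## Working session

There is one attempt and no reset: what is moved stays moved. The work goes in short steps, Python scripts to look and compute and a shell command to move; the robot and the scene stay as the last step left them, time stands still between calls to the robot, and variables do not carry over. Pictures are saved under pics/ and viewed, and the job is handed in when it is done.

```bash
ls; mkdir -p pics
cat > h.py <<'E'
import numpy as np, cv2
from workcell import get_obs, camera, camera_model
from scipy.spatial.transform import Rotation as R
E
python3 - <<'E'
from h import *
o=get_obs(); print({k:np.round(v,3).tolist() for k,v in o.items()})
for n in ("scene","side","wrist"):
    p,d=camera(n); cv2.imwrite(f"pics/{n}0.png",p[:,:,::-1]); np.save(f"pics/{n}0.npy",d)
    print(n,camera_model(n))
E
```

```text
pics
{'clock': 0.0, 'joint_pos': [1.234, 0.333, -0.065, 1.461, 0.022, 1.35, -0.089], 'joint_velocities': [0.001, 0.002, -0.001, 0.001, -0.0, 0.001, 0.0], 'tau': [0.0, -62.546, 0.049, -39.161, 0.016, 0.01, -0.0], 'position': [0.193, -0.594, 0.303], 'ee_rot': [0.988, 0.156, -0.0, -0.001], 'ft_force': [0.413, -0.766, 0.662], 'torque': [-0.081, 0.013, -0.059], 'grip_width': 0.998}
scene {'fx': 488.01228685324554, 'fy': 488.01228685324554, 'cx': 271.7529734618996, 'cy': 210.1579227645629, 'distortion': array([0.0314863, 0.       , 0.       , 0.       , 0.       ]), 'position': array([1.11473517, 0.32474722, 1.10724676]), 'rotation': array([0.14789644, 0.27251067, 0.82358432, 0.47494573])}
side {'fx': 469.5034656356671, 'fy': 469.5034656356671, 'cx': 279.4053750021359, 'cy': 202.02677859418256, 'distortion': array([0.04145385, 0.        , 0.        , 0.        , 0.        ]), 'position': array([ 0.23811614, -1.30857457,  0.97153994]), 'rotation': array([ 0.46333717, -0.05007596, -0.08929843,  0.88024818])}
wrist {'fx': 363.2177019515753, 'fy': 363.2177019515753, 'cx': 280.7313558368817, 'cy': 211.78807606039234, 'distortion': array([-0.06971604,  0.        ,  0.        ,  0.        ,  0.        ]), 'hand_eye': array([[ 6.01645719e-04,  9.46497458e-01,  3.22710707e-01,
         8.35770174e-02],
       [ 9.99999694e-01, -7.30605277e-04,  2.78486273e-04,
        -2.83649982e-04],
       [ 4.99360695e-04,  3.22710441e-01, -9.46497608e-01,
        -6.98406244e-02],
       [ 0.00000000e+00,  0.00000000e+00,  0.00000000e+00,
         1.00000000e+00]])}
```

View pics/scene0.png

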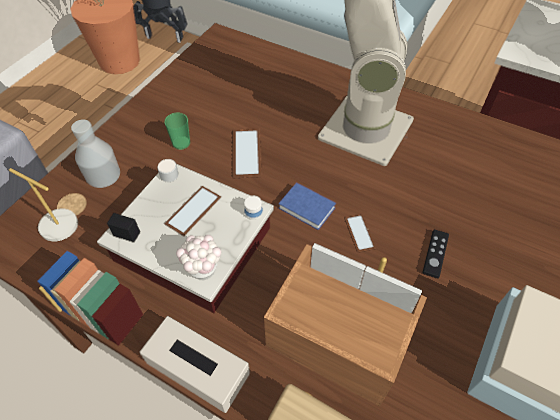

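View pics/side0.png

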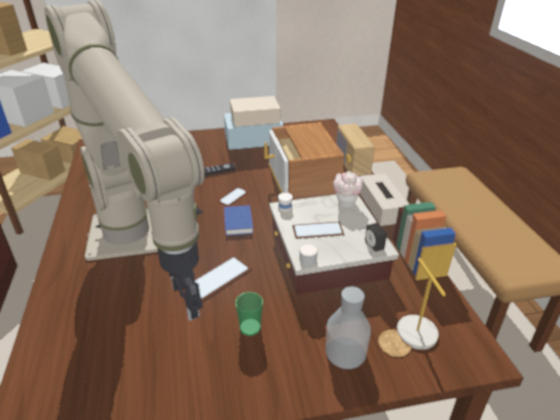

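View pics/wrist0.png

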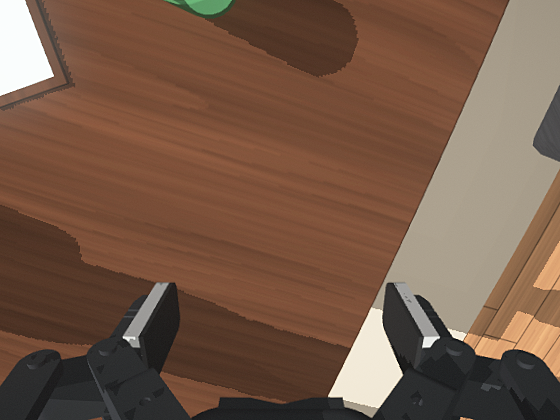

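Three mirrors appear in the scene view: large one on the table (246,152), small one on the table (360,232), and the one on the marble (193,210). The task's mirror lies on the marble, so (193,210) should fit; I'll confirm it in the crop and by size.

```bash
cat > h.py <<'E'
import numpy as np, cv2
from workcell import get_obs, camera, camera_model
from scipy.spatial.transform import Rotation as R
F=np.diag([1,-1,-1.])
def pose(n,o=None):
    m=camera_model(n)
    if n!="wrist": return m,R.from_quat(m["rotation"]).as_matrix(),np.array(m["position"])
    o=o or get_obs(); Rt=R.from_quat(o["ee_rot"]).as_matrix(); H=m["hand_eye"]
    return m,Rt@H[:3,:3],Rt@H[:3,3]+np.array(o["position"])
def rays(n,uv,o=None):
    m,Rm,p=pose(n,o); K=np.array([[m["fx"],0,m["cx"]],[0,m["fy"],m["cy"]],[0,0,1]])
    q=cv2.undistortPoints(np.array(uv,float).reshape(-1,1,2),K,m["distortion"]).reshape(-1,2)
    d=np.c_[q,np.ones(len(q))]@F@Rm.T
    return p,d
def onplane(n,uv,z,o=None):
    p,d=rays(n,uv,o); return p+d*((z-p[2])/d[:,2])[:,None]
def proj(n,X,o=None):
    m,Rm,p=pose(n,o); K=np.array([[m["fx"],0,m["cx"]],[0,m["fy"],m["cy"]],[0,0,1]])
    c=(np.atleast_2d(X)-p)@Rm@F
    return cv2.projectPoints(c,np.zeros(3),np.zeros(3),K,m["distortion"])[0].reshape(-1,2)
def cloud(n,d,o=None):
    v,u=np.nonzero(d>0); p,r=rays(n,np.c_[u,v],o); return np.c_[u,v],p+r*d[v,u][:,None]
E
python3 - <<'E'
from h import *
a=cv2.imread("pics/scene0.png")
cv2.imwrite("pics/c1.png",cv2.resize(a[150:310,90:290],None,fx=4,fy=3.75 and 4,interpolation=cv2.INTER_CUBIC)[:600])
cv2.imwrite("pics/c2.png",cv2.resize(a[230:390,250:440],None,fx=4,fy=4,interpolation=cv2.INTER_CUBIC)[:600])
E
```

```text
(no output)
```

View pics/c1.png

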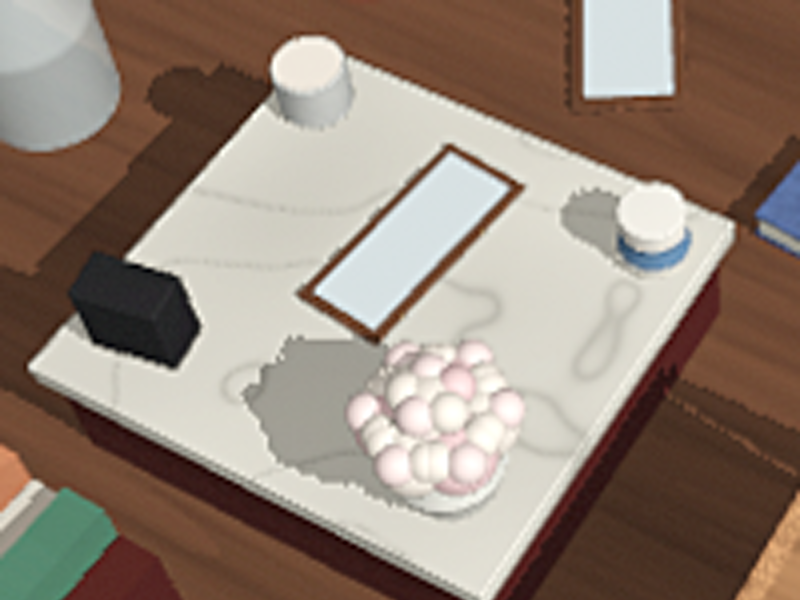

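View pics/c2.png

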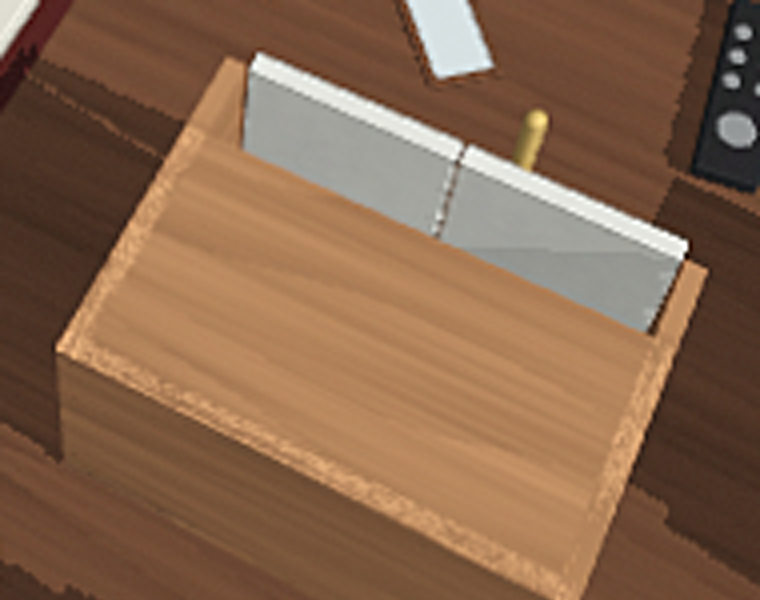

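Run:
```python
from h import *
np.set_printoptions(precision=4,suppress=True)
m=onplane("scene",[(202,186.75),(220.75,196.5),(184.25,235),(165,223.5)],.104)
print("mirror",m,np.linalg.norm(m[0]-m[1]),np.linalg.norm(m[1]-m[2]),m.mean(0))
e=(m[2]+m[3]-m[0]-m[1])/2; print(np.arctan2(e[1],e[0]))
c=onplane("scene",[(177.5,164.5),(273.75,207),(212.5,299),(97.5,242)],.1); print("chest",c,c.mean(0),[np.linalg.norm(c[i]-c[(i+1)%4]) for i in range(4)])
k=onplane("scene",[(307.5,244.5),(426.5,297),(265,317),(393.7,380.5)],.165); print("cup",k,[np.linalg.norm(k[0]-k[1]),np.linalg.norm(k[0]-k[2])])
d=onplane("scene",[(383.5,259)],.161);print("handle",d)
# refine with depth: 
D=np.load("pics/scene0.npy"); uv,P=cloud("scene",D)
for lo,hi,name in((.155,.175,"roof"),(.097,.1025,"marble"),(.1025,.107,"mir")):
    s=(P[:,2]>lo)&(P[:,2]<hi)&(P[:,0]>.4)&(P[:,0]<1.0)&(np.abs(P[:,1])<.45)
    q=P[s]; print(name,len(q),q.min(0),q.max(0), cv2.minAreaRect(q[:,:2].astype(np.float32)))
s=(np.abs(uv[:,0]-383)<4)&(uv[:,1]>255)&(uv[:,1]<275); print(np.c_[uv[s],P[s]][::4])
# other objects
for nm,u,v,z in (("candle",168,165,.138),("jar",254,199,.142),("vase",200,255,.18),("clock",123,227,.16),("book",307,204,.024),("tumbler",178,118,.095),("remote",436,254,.016),("smallm",360,232,.004),("bigm",246,152,.004)):
    print(nm,onplane("scene",[(u,v)],z)[0],P[(uv[:,0]==u)&(uv[:,1]==v)])
```

```text
mirror [[ 0.5159 -0.2571  0.104 ]
 [ 0.5185 -0.1958  0.104 ]
 [ 0.6626 -0.207   0.104 ]
 [ 0.6587 -0.2694  0.104 ]] 0.06135193631687733 0.14455687095156916 [ 0.5889 -0.2324  0.104 ]
-0.08180040491612689
chest [[ 0.4825 -0.3634  0.1   ]
 [ 0.477  -0.0604  0.1   ]
 [ 0.7687 -0.0506  0.1   ]
 [ 0.7825 -0.3813  0.1   ]] [ 0.6277 -0.2139  0.1   ] [np.float64(0.3030150030350869), np.float64(0.29189621422301476), np.float64(0.3309804379120008), np.float64(0.3005746656135469)]
cup [[0.5717 0.0842 0.165 ]
 [0.5623 0.3608 0.165 ]
 [0.7705 0.0905 0.165 ]
 [0.7582 0.3664 0.165 ]] [np.float64(0.27669014201662256), np.float64(0.19893427993539825)]
handle [[0.519  0.2473 0.161 ]]
roof 12223 [ 0.5143 -0.3871  0.155 ] [0.9419 0.3672 0.1749] ((0.7338714599609375, -0.017544329166412354), (0.27235543727874756, 0.8208009600639343), 16.359731674194336)
marble 8144 [ 0.4744 -0.3984  0.097 ] [0.9469 0.3663 0.1025] ((0.7039254307746887, -0.020267337560653687), (0.46448996663093567, 0.7695728540420532), 1.6044327020645142)
mir 1520 [ 0.477  -0.3935  0.1025] [0.9464 0.3654 0.107 ] ((0.7040038108825684, -0.0199
[... 1538 characters left out ...]
  0.5528   0.2561   0.1582]
 [385.     273.       0.4525   0.2532  -0.0026]
 [382.     274.       0.5545   0.259    0.159 ]
 [386.     274.       0.4563   0.2568   0.0013]]
candle [ 0.5202 -0.3582  0.138 ] [[ 0.5199 -0.3586  0.1375]]
jar [ 0.5065 -0.0996  0.142 ] [[ 0.5049 -0.1007  0.1395]]
vase [ 0.7222 -0.105   0.18  ] [[ 0.7325 -0.0938  0.2042]]
clock [ 0.7411 -0.3159  0.16  ] [[ 0.7405 -0.3169  0.1585]]
book [ 0.3743 -0.0147  0.024 ] [[ 0.3717 -0.0159  0.0202]]
tumbler [ 0.33   -0.4766  0.095 ] [[ 0.3181 -0.4887  0.0797]]
remote [0.3469 0.3459 0.016 ] [[0.3452 0.3459 0.0136]]
smallm [0.3734 0.1473 0.004 ] [[0.372  0.1469 0.002 ]]
bigm [ 0.277  -0.2766  0.004 ] [[ 0.2762 -0.2772  0.0029]]
```

The scene view shows the chest mirror with corners at about (202,187), (221,197), (184,235), (165,224). It measures about 145–150 x 62–66 mm, which fits the middle size. The one at (246,152) is larger, the one at (360,232) smaller, and both lie on the table. The brass post top is at (384,259).

Door first.

```bash
cat >> h.py <<'E'
np.set_printoptions(precision=4,suppress=True)
CUP=(np.array([.6657,.2255,0]),.033); CH=(np.array([.631,-.2205,0]),.035)
def w(fr,p):
    o,a=fr; return o+R.from_euler("z",a).apply(p)
def inv(fr,p):
    o,a=fr; return R.from_euler("z",-a).apply(np.array(p)-o)
def togo(p,psi=None,o=None):
    o=o or get_obs(); Rt=R.from_quat(o["ee_rot"])
    t=Rt.inv().apply(np.array(p)-o["position"])/.04
    s=f"shift units {t.round(2)}"
    if psi is not None:
        tg=R.from_euler("z",psi)*R.from_euler("x",np.pi)
        s+=f" turn units {np.degrees((Rt.inv()*tg).as_rotvec()).round(2)/8}"
    print(s,"| from",np.array(o["position"]).round(4),"t",round(o["clock"],2))
def st():
    o=get_obs(); x=R.from_quat(o["ee_rot"]).as_matrix()
    print("t",round(o["clock"],2),"pos",np.round(o["position"],4),"psi",np.arctan2(x[1,0],x[0,0]).round(3),"z",x[:,2].round(3),"F",np.round(o["ft_force"],1),"grip",round(o["grip_width"],3))
E
python3 - <<'E'
from h import *
st(); togo([.45,-.2,.36],.034); togo([.518,.248,.36],.034)
E
```

```text
t 0.15 pos [ 0.1928 -0.5943  0.3033] psi 0.314 z [-0.     0.001 -1.   ] F [ 0.3 -0.3 -0.1] grip 1.001
shift units [ 9.16 -7.39 -1.41] turn units [-0.0075  0.0013  2.0038] | from [ 0.1928 -0.5943  0.3033] t 0.15
shift units [ 14.23 -17.52  -1.4 ] turn units [-0.0075  0.0013  2.0038] | from [ 0.1928 -0.5943  0.3033] t 0.15
```

```bash
python3 -m crank '0.9 -0.7 -0.3 0 0 0.2 85; 0.9 -0.7 -0.3 0 0 0.2 85; 0.9 -0.7 -0.3 0 0 0.2 85; 0.9 -0.7 -0.3 0 0 0.2 85; 0.9 -0.7 -0.2 0 0 0.2 85; 0.9 -0.7 0 0 0 0.2 85; 0.9 -0.7 0 0 0 0.2 85; 0.9 -0.7 0 0 0 0.2 85; 0.9 -0.7 0 0 0 0.2 85; 0.9 -0.7 0 0 0 0.2 85'
python3 - <<'E'
from h import *
st(); togo([.518,.248,.36],.034)
E
```

```text
clock: 1.15
position: [0.4996, -0.2472, 0.3587]
ee_rot: [1.0, 0.005, -0.002, -0.001]
ft_force: [1.3, -1.9, -0.5]
grip_width: 0.996
t 1.15 pos [ 0.4996 -0.2472  0.3587] psi 0.01 z [-0.004  0.002 -1.   ] F [ 1.3 -1.9 -0.5] grip 0.996
shift units [  0.58 -12.38  -0.01] turn units [-0.0138  0.03   -0.175 ] | from [ 0.4996 -0.2472  0.3587] t 1.15
```

```bash
python3 -m crank '0 -1 0 0 0 -0.1 60; 0 -1 0 0 0 -0.1 50; 0 -1 0 0 0 0 50; 0 -1 0 0 0 0 50; 0.1 -1 0 0 0 0 50; 0.1 -1 0 0 0 0 50; 0.1 -1 0 0 0 0 50; 0.1 -1 0 0 0 0 50; 0.1 -1 0 0 0 0 50; 0.1 -1 0 0 0 0 50'; python3 -m crank '0 -1 0 0 0 0 50; 0 -1 0 0 0 0 50; 0 -0.3 0 0 0 0 50; 0 0 0 0 0 0 50; 0 0 0 0 0 0 50; 0 0 0 0 0 0 50; 0 0 0 0 0 0 50; 0 0 0 0 0 0 50; 0 0 0 0 0 0 50; 0 0 0 0 0 0 50';  python3 - <<'E'
from h import *
st(); o=get_obs(); p,d=camera("wrist"); cv2.imwrite("pics/w1.png",p[:,:,::-1]); np.save("pics/w1.npy",d); np.save("pics/w1o.npy",o,allow_pickle=True)
togo([.518,.248,.36],.034)
uv,P=cloud("wrist",d,o)
hsv=cv2.cvtColor(p,cv2.COLOR_RGB2HSV)
h=hsv[uv[:,1],uv[:,0]]; s=(P[:,2]>.145)&(P[:,2]<.165)&(P[:,0]<.54)&(P[:,0]>.48)&(abs(P[:,1]-.25)<.04)
print(s.sum(),P[s].min(0),P[s].max(0),P[s].mean(0))
E
```

```text
clock: 2.15
position: [0.5101, 0.1699, 0.3572]
ee_rot: [1.0, 0.019, -0.003, -0.002]
ft_force: [0.5, -0.2, -0.7]
grip_width: 0.584
clock: 3.15
position: [0.506, 0.2646, 0.3565]
ee_rot: [1.0, 0.019, -0.004, -0.001]
ft_force: [0.1, 0.5, 0.2]
grip_width: 0.585
t 3.15 pos [0.506  0.2646 0.3565] psi 0.038 z [-0.008  0.002 -1.   ] F [0.1 0.5 0.2] grip 0.585
shift units [ 0.28  0.43 -0.09] turn units [-0.02    0.0587  0.0262] | from [0.5061 0.2647 0.3565] t 3.2
233 [0.5106 0.2435 0.1451] [0.5216 0.255  0.1623] [0.517  0.2495 0.1568]
```

View pics/w1.png

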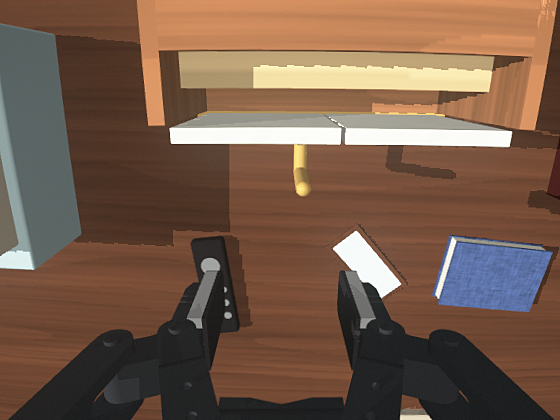

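Wrist view: the brass post's top is at (303,188), in front of the closed white door. The depth data puts it at (0.516, 0.249), which agrees with the scene estimate. Moving over it and down.

```bash
python3 -m crank '0.12 0.2 0.3 0 0.06 0 50; 0.12 0.2 0.6 0 0 0 50; 0 0 0.6 0 0 0 50; 0 0 0.6 0 0 0 50; 0 0 0.5 0 0 0 50; 0 0 0.3 0 0 0 50; 0 0 0 0 0 0 50; 0 0 0 0 0 0 50; 0 0 0 0 0 0 50; 0 0 0 0 0 0 50' 20;  python3 - <<'E'
from h import *
st(); togo([.516,.249,.2],.034)
E
```

```text
clock: 4.2
position: [0.518, 0.2495, 0.2401]
ee_rot: [1.0, 0.019, 0.003, -0.003]
ft_force: [0.4, -0.1, -0.3]
grip_width: 0.587
t 4.2 pos [0.518  0.2495 0.2401] psi 0.038 z [ 0.006  0.005 -1.   ] F [ 0.4 -0.1 -0.3] grip 0.587
shift units [-0.06  0.02  1.  ] turn units [-0.0362 -0.0437  0.025 ] | from [0.518  0.2495 0.2401] t 4.2
```

```bash
python3 -m crank '-0.06 0 0.5 0 0 0 50; 0 0 0.5 0 0 0 50; 0 0 0.1 0 0 0 50; 0 0 0 0 0 0 50; 0 0 0 0 0 0 0; 0 0 0 0 0 0 0; 0 0 0 0 0 0 0; 0 0 0 0 0 0 0; 0 0 0 0 0 0 0; 0 0 0 0 0 0 0' 25;  python3 - <<'E'
from h import *
st()
o=get_obs(); p0=inv(CUP,o["position"]); print("cup frame",p0)
r=np.array([-.047,-.1])
for th in np.arange(0,1.5,.15).tolist()+[1.42]:
    c,s=np.cos(th),np.sin(th); q=np.array([-.102,.128])+[r[0]*c+r[1]*s,-r[0]*s+r[1]*c]
    print(round(th,2),q, w(CUP,[*q,0])[:2])
E
```

```text
clock: 5.2
position: [0.5182, 0.2484, 0.2011]
ee_rot: [1.0, 0.018, 0.006, -0.002]
ft_force: [0.6, 0.1, -3.2]
grip_width: 0.13
t 5.2 pos [0.5182 0.2484 0.2011] psi 0.035 z [ 0.013  0.004 -1.   ] F [ 0.6  0.1 -3.2] grip 0.13
cup frame [-0.1466  0.0278  0.2011]
0.0 [-0.149  0.028] [0.5159 0.2486]
0.15 [-0.1634  0.0361] [0.5012 0.2562]
0.3 [-0.1765  0.0464] [0.4878 0.266 ]
0.45 [-0.1878  0.0584] [0.4761 0.2777]
0.6 [-0.1973  0.072 ] [0.4662 0.291 ]
0.75 [-0.2046  0.0869] [0.4584 0.3056]
0.9 [-0.2095  0.1027] [0.4529 0.3212]
1.05 [-0.2121  0.119 ] [0.4498 0.3374]
1.2 [-0.2122  0.1356] [0.4491 0.354 ]
1.35 [-0.2099  0.152 ] [0.4509 0.3705]
1.42 [-0.2079  0.1594] [0.4526 0.378 ]
```

```bash
python3 -m crank '-0.18 -0.10 0 0 0 0 0; -0.18 -0.10 0 0 0 0 0; -0.16 -0.13 0 0 0 0 0; -0.16 -0.13 0 0 0 0 0; -0.14 -0.15 0 0 0 0 0; -0.14 -0.15 0 0 0 0 0; -0.12 -0.17 0 0 0 0 0; -0.12 -0.17 0 0 0 0 0; -0.09 -0.18 0 0 0 0 0; -0.09 -0.18 0 0 0 0 0';  python3 - <<'E'
from h import *
st()
o=get_obs(); p0=inv(CUP,o["position"]); print("cup frame",p0)
E
```

```text
clock: 6.2
position: [0.4563, 0.3063, 0.2011]
ee_rot: [1.0, 0.016, 0.006, 0.001]
ft_force: [2.4, -2.5, -2.5]
grip_width: 0.127
t 6.2 pos [0.4563 0.3063 0.2011] psi 0.032 z [ 0.013 -0.003 -1.   ] F [ 2.4 -2.5 -2.5] grip 0.127
cup frame [-0.2066  0.0876  0.2011]
```

```bash
python3 -m crank '-0.05 -0.20 0 0 0 0 0; -0.05 -0.20 0 0 0 0 0; -0.03 -0.20 0 0 0 0 0; -0.02 -0.20 0 0 0 0 0; 0 -0.21 0 0 0 0 0; 0 -0.21 0 0 0 0 0; 0.03 -0.2 0 0 0 0 0; 0.03 -0.2 0 0 0 0 0; 0.05 -0.2 0 0 0 0 0; 0.03 -0.1 0 0 0 0 0';  python3 - <<'E'
from h import *
st()
o=get_obs(); p0=inv(CUP,o["position"]); print("cup frame",p0)
v=p0[:2]-[-.102,.128]; print(np.linalg.norm(v), "theta",(np.arctan2(-100,-47)-np.arctan2(v[1],v[0]))%(2*np.pi))
for n in("scene","side"):
    p,d=camera(n); cv2.imwrite(f"pics/{n}1.png",p[:,:,::-1])
E
```

```text
clock: 7.2
position: [0.4485, 0.3828, 0.2007]
ee_rot: [1.0, 0.015, 0.0, 0.013]
ft_force: [-18.8, -31.2, 29.2]
grip_width: 0.131
t 7.2 pos [0.4485 0.3828 0.2007] psi 0.03 z [ 0.001 -0.025 -1.   ] F [-18.8 -31.2  29.2] grip 0.131
cup frame [-0.2119  0.1644  0.2007]
0.1157756870731986 theta 1.4512798085439549
```

View pics/scene1.png

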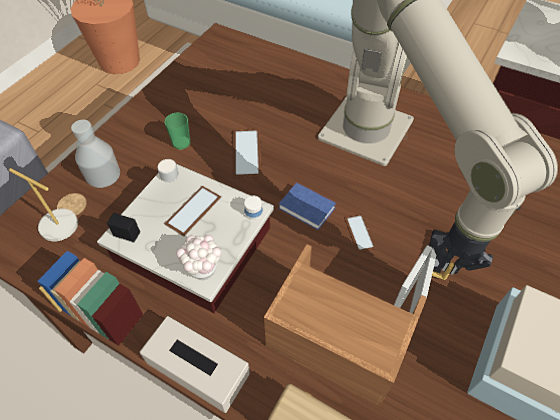

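The scene shows both door panels folded at (415,275), door at its 1.45 rad stop (force rising). I'll relax slightly, release and go up.

```bash
python3 -m crank '0.03 0.1 0 0 0 0 0; 0 0 0 0 0 0 0; 0 0 0 0 0 0 28; 0 0 0 0 0 0 28; 0 0 0 0 0 0 28; 0 0 0 0 0 0 28; 0 0 -0.3 0 0 0 28; 0 0 -0.6 0 0 0 28; 0 0 -0.8 0 0 0 28; 0 0 -0.8 0 0 0 28';  python3 - <<'E'
from h import *
st()
p,d=camera("scene"); cv2.imwrite("pics/scene2.png",p[:,:,::-1])
togo([.50,-.2,.36],-.06)
E
```

```text
clock: 8.3
position: [0.4473, 0.3845, 0.3028]
ee_rot: [1.0, 0.017, -0.003, 0.012]
ft_force: [0.0, 0.0, 0.2]
grip_width: 0.331
t 8.3 pos [0.4473 0.3845 0.3028] psi 0.034 z [-0.006 -0.023 -1.   ] F [0.  0.  0.2] grip 0.331
shift units [ 0.79 14.71 -1.01] turn units [ 0.1338 -0.0013  0.675 ] | from [0.4482 0.386  0.3088] t 8.35
```

View pics/scene2.png

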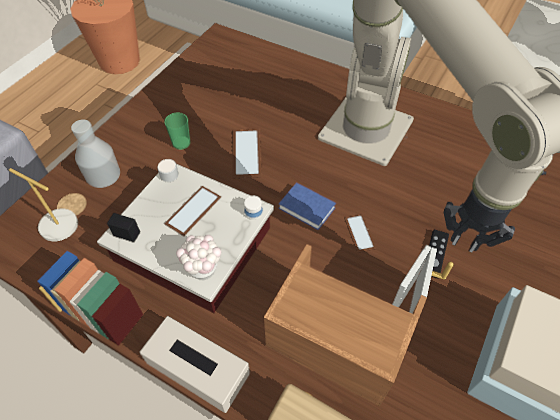

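Door is folded open at (415,275), the gripper is clear, and nothing else has moved. Travelling back over the chest, jaws wide.

```bash
python3 -m crank '0 1 -0.3 0.07 0 0.1 85; 0 1 -0.3 0.06 0 0.1 85; 0 1 -0.3 0 0 0.1 85; 0.1 1 0 0 0 0.1 85; 0.1 1 0 0 0 0.1 85; 0.1 1 0 0 0 0.1 85; 0.1 1 0 0 0 0.1 85; 0.1 1 0 0 0 0 85; 0.1 1 0 0 0 0 85; 0.1 1 0 0 0 0 85'; python3 -m crank '0 1 0 0 0 0 85; 0 1 0 0 0 0 85; 0 1 0 0 0 0 85; 0 1 0 0 0 0 85; 0 0.8 0 0 0 0 85; 0 0.3 0 0 0 0 85; 0 0 0 0 0 0 85; 0 0 0 0 0 0 85; 0 0 0 0 0 0 85; 0 0 0 0 0 0 85';  python3 - <<'E'
from h import *
st(); o=get_obs(); p,d=camera("wrist"); cv2.imwrite("pics/w2.png",p[:,:,::-1]); np.save("pics/w2.npy",d); np.save("pics/w2o.npy",o,allow_pickle=True)
E
```

```text
clock: 9.35
position: [0.466, -0.0199, 0.3568]
ee_rot: [1.0, -0.026, 0.007, -0.004]
ft_force: [1.5, 0.8, 0.2]
grip_width: 0.995
clock: 10.35
position: [0.4542, -0.2319, 0.3622]
ee_rot: [1.0, -0.026, 0.012, -0.003]
ft_force: [0.1, -0.1, -1.1]
grip_width: 0.993
t 10.35 pos [ 0.4542 -0.2319  0.3622] psi -0.053 z [ 0.025  0.005 -1.   ] F [ 0.1 -0.1 -1.1] grip 0.993
```

View pics/w2.png

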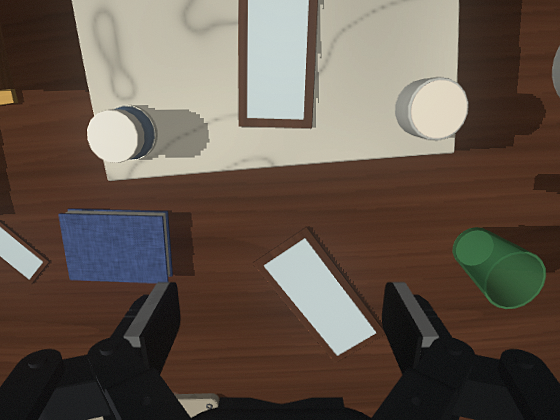

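Wrist view: the mirror's near corners are at (239,127) and (313,128), and the marble's front corners at (108,181) and (456,152).

Run:
```python
from h import *
o=np.load("pics/w2o.npy",allow_pickle=True).item()
m=onplane("wrist",[(239,127),(313,128),(243,10),(318,10)],.104,o); print("mirror near/sides",m, np.linalg.norm(m[0]-m[1]))
for a,b in((0,2),(1,3)): print("yaw",np.arctan2(*(m[b]-m[a])[[1,0]]))
c=onplane("wrist",[(108,181),(456,152)],.1,o); print(c,np.linalg.norm(c[0]-c[1])); e=c[0]-c[1]; print("chest yaw",np.arctan2(-e[0],e[1]))
p=onplane("wrist",[(115,135),(433,107)],.14,o);print("jar,candle",p)
```

```text
mirror near/sides [[ 0.5134 -0.1956  0.104 ]
 [ 0.5091 -0.2614  0.104 ]
 [ 0.6088 -0.2066  0.104 ]
 [ 0.6054 -0.2685  0.104 ]] 0.0659831789347004
yaw -0.11453783508590629
yaw -0.07346665139105751
[[ 0.4702 -0.0649  0.1   ]
 [ 0.4812 -0.3944  0.1   ]] 0.32966720790883614
chest yaw 0.03313218309814245
jar,candle [[ 0.5156 -0.0985  0.14  ]
 [ 0.5242 -0.3541  0.14  ]]
```

Run:
```python
from h import *
togo([.545,-.230,.2],-.085)
```

```text
shift units [ 2.16 -0.14  4.11] turn units [-0.0475 -0.175   0.2325] | from [ 0.4542 -0.2318  0.3622] t 10.4
```

```bash
python3 -m crank '0.4 0 0.3 -0.05 -0.17 0.23 79; 0.5 -0.1 0.4 0 0 0 79; 0.5 0 0.5 0 0 0 79; 0.4 0 0.5 0 0 0 79; 0.3 0 0.5 0 0 0 79; 0.1 0 0.5 0 0 0 79; 0 0 0.5 0 0 0 79; 0 0 0.3 0 0 0 79; 0 0 0 0 0 0 79; 0 0 0 0 0 0 79';  python3 - <<'E'
from h import *
st(); togo([.545,-.230,.173],-.085)
p,d=camera("wrist"); cv2.imwrite("pics/w3.png",p[:,:,::-1])
E
```

```text
clock: 11.4
position: [0.5492, -0.2267, 0.2203]
ee_rot: [0.999, -0.038, 0.002, 0.0]
ft_force: [1.2, -0.3, 0.8]
grip_width: 0.926
t 11.4 pos [ 0.5492 -0.2267  0.2203] psi -0.075 z [ 0.005 -0.    -1.   ] F [ 1.2 -0.3  0.8] grip 0.926
shift units [-0.1   0.09  1.18] turn units [ 0.     -0.0325  0.0712] | from [ 0.5492 -0.2267  0.2203] t 11.4
```

View pics/w3.png

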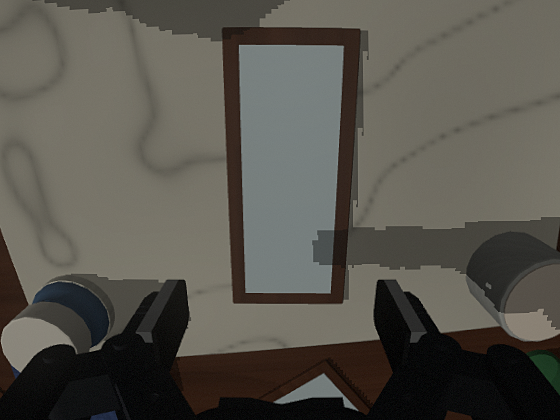

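Wrist view: mirror corners are at (222,28), (361,29), (346,303) and (233,303), centred between the open fingers.

Run:
```python
from h import *
m=onplane("wrist",[(222,28),(361,29),(346,303),(233,303)],.104); print(m)
n=(m[2]+m[3])/2; f=(m[0]+m[1])/2; e=f-n; print("near",n,"far",f,"L",np.linalg.norm(e),"W",np.linalg.norm(m[2]-m[3]),"yaw",np.arctan2(e[1],e[0]),"ctr",(n+f)/2)
g=n+.031*e/np.linalg.norm(e); print(g); togo([*g[:2],.17],np.arctan2(e[1],e[0]))
print("near in chest",inv(CH,n))
```

```text
[[ 0.6629 -0.207   0.104 ]
 [ 0.6577 -0.2725  0.104 ]
 [ 0.5095 -0.2624  0.104 ]
 [ 0.5145 -0.1952  0.104 ]]
near [ 0.512  -0.2288  0.104 ] far [ 0.6603 -0.2397  0.104 ] L 0.14867215109858223 W 0.0673762982391383 yaw -0.07362065145747329 ctr [ 0.5861 -0.2343  0.104 ]
[ 0.5429 -0.2311  0.104 ]
shift units [-0.15  0.12  1.26] turn units [ 0.0013 -0.035  -0.01  ] | from [ 0.5492 -0.2267  0.2205] t 11.45
near in chest [-0.1192 -0.0041  0.104 ]
```

```bash
python3 -m crank '-0.15 0.11 0.4 0 0 0 79; 0 0 0.4 0 0 0 79; 0 0 0.3 0 0 0 79; 0 0 0.1 0 0 0 79; 0 0 0 0 0 0 79; 0 0 0 0 0 0 79; 0 0 0 0 0 0 79; 0 0 0 0 0 0 79; 0 0 0 0 0 0 79; 0 0 0 0 0 0 79';  python3 - <<'E'
from h import *
st(); togo([.543,-.231,.165],-.075)
p,d=camera("side"); cv2.imwrite("pics/s3.png",cv2.resize(p[150:300,220:420,::-1],None,fx=4,fy=4,interpolation=cv2.INTER_CUBIC))
E
```

```text
clock: 12.45
position: [0.5465, -0.2319, 0.1793]
ee_rot: [0.999, -0.038, 0.008, 0.002]
ft_force: [0.3, 0.1, -0.0]
grip_width: 0.926
t 12.45 pos [ 0.5465 -0.2319  0.1793] psi -0.075 z [ 0.016 -0.005 -1.   ] F [ 0.3  0.1 -0. ] grip 0.926
shift units [-0.09 -0.02  0.36] turn units [ 0.03   -0.1187 -0.0013] | from [ 0.5465 -0.2319  0.1793] t 12.45
```

View pics/s3.png

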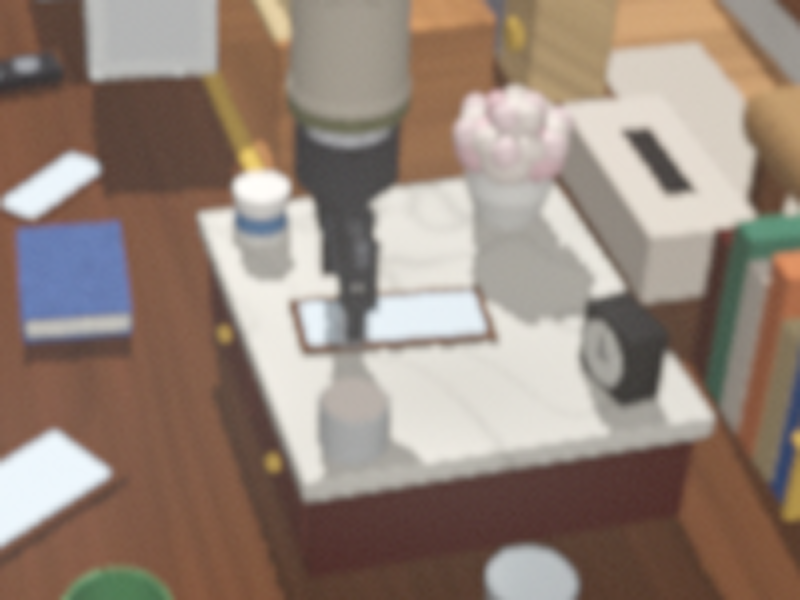

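The side view shows the fingers straddling the mirror at (350,320), still above the marble. Easing down until they touch.

```bash
python3 -m crank '-0.06 -0.02 0.05 0 -0.1 0 79; 0 0 0.05 0 0 0 79; 0 0 0.05 0 0 0 79; 0 0 0.05 0 0 0 79; 0 0 0 0 0 0 79; 0 0 0 0 0 0 79; 0 0 0 0 0 0 79; 0 0 0 0 0 0 79; 0 0 0 0 0 0 79; 0 0 0 0 0 0 79';  python3 -c "
from h import *
st()"
```

```text
clock: 13.5
position: [0.5439, -0.2308, 0.1704]
ee_rot: [0.999, -0.038, 0.0, 0.002]
ft_force: [-0.7, 0.6, -0.7]
grip_width: 0.925
t 13.5 pos [ 0.5439 -0.2308  0.1704] psi -0.075 z [ 0.001 -0.004 -1.   ] F [-0.7  0.6 -0.7] grip 0.925
```

```bash
python3 -m crank '0 0 0.03 0 0 0 79; 0 0 0.03 0 0 0 79; 0 0 0.03 0 0 0 79; 0 0 0.03 0 0 0 79; 0 0 0 0 0 0 79; 0 0 0 0 0 0 79; 0 0 0 0 0 0 79; 0 0 0 0 0 0 79; 0 0 0 0 0 0 79; 0 0 0 0 0 0 79';  python3 -c "
from h import *
st()"
```

```text
clock: 14.5
position: [0.5439, -0.2309, 0.1652]
ee_rot: [0.999, -0.038, 0.001, 0.002]
ft_force: [0.4, 0.3, -0.1]
grip_width: 0.926
t 14.5 pos [ 0.5439 -0.2309  0.1652] psi -0.075 z [ 0.001 -0.004 -1.   ] F [ 0.4  0.3 -0.1] grip 0.926
```

```bash
python3 -m crank '0 0 0 0 0 0 71; 0 0 0 0 0 0 71; 0 0 0 0 0 0 71; 0 0 0 0 0 0 71; 0 0 0.02 0 0 0 71; 0 0 0.02 0 0 0 71; 0 0 0 0 0 0 71; 0 0 0 0 0 0 71; 0 0 0 0 0 0 71; 0 0 0 0 0 0 71';  python3 - <<'E'
from h import *
st()
p,d=camera("wrist"); cv2.imwrite("pics/w4.png",p[:,:,::-1])
E
```

```text
clock: 15.5
position: [0.5442, -0.2309, 0.1649]
ee_rot: [0.999, -0.038, 0.001, 0.002]
ft_force: [0.2, -0.4, 1.1]
grip_width: 0.831
t 15.5 pos [ 0.5442 -0.2309  0.1649] psi -0.075 z [ 0.002 -0.005 -1.   ] F [ 0.2 -0.4  1.1] grip 0.831
```

View pics/w4.png

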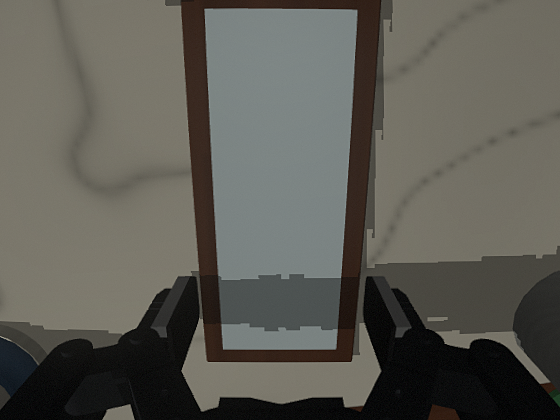

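Fingers flank the mirror at (190,300) and (375,300), a few mm clear either side. Closing gently.

```bash
python3 -m crank '0 0 0.04 0 0 0 71; 0 0 0 0 0 0 60; 0 0 0 0 0 0 60; 0 0 0 0 0 0 60; 0 0 0 0 0 0 60; 0 0 0 0 0 0 60; 0 0 0 0 0 0 60; 0 0 0 0 0 0 60; 0 0 0 0 0 0 60; 0 0 0 0 0 0 60' 25;  python3 - <<'E'
from h import *
st()
p,d=camera("wrist"); cv2.imwrite("pics/w5.png",p[:,:,::-1])
E
```

```text
clock: 16.55
position: [0.5457, -0.2301, 0.1667]
ee_rot: [0.999, -0.037, 0.003, 0.002]
ft_force: [-0.3, 0.1, 2.3]
grip_width: 0.761
t 16.55 pos [ 0.5457 -0.2301  0.1667] psi -0.074 z [ 0.005 -0.004 -1.   ] F [-0.3  0.1  2.3] grip 0.761
```

View pics/w5.png

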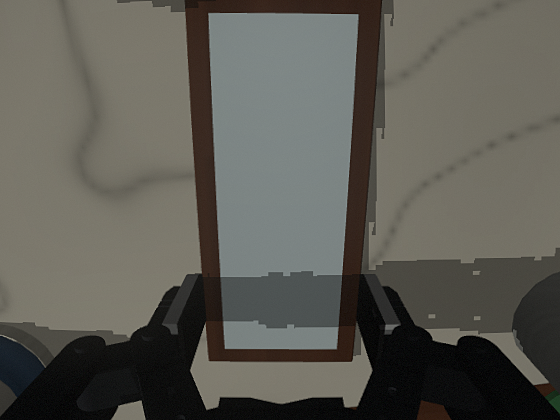

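Opening stopped at 65 mm, so the mirror is held. Dragging it about 68 mm towards the robot, flat on the marble.

```bash
python3 -m crank '-0.15 0 0 0 0 0 60; -0.25 0 0 0 0 0 60; -0.25 0 0 0 0 0 60; -0.25 0 0 0 0 0 60; -0.25 0 0 0 0 0 60; -0.25 0 0 0 0 0 60; -0.2 0 0 0 0 0 60; -0.1 0 0 0 0 0 60; 0 0 0 0 0 0 60; 0 0 0 0 0 0 60';  python3 - <<'E'
from h import *
st()
p,d=camera("wrist"); cv2.imwrite("pics/w6.png",p[:,:,::-1])
p,d=camera("scene"); cv2.imwrite("pics/s6.png",p[:,:,::-1])
E
```

```text
clock: 17.6
position: [0.4712, -0.2249, 0.1667]
ee_rot: [0.999, -0.038, 0.003, 0.003]
ft_force: [3.0, -0.1, 1.5]
grip_width: 0.762
t 17.6 pos [ 0.4712 -0.2249  0.1667] psi -0.076 z [ 0.007 -0.005 -1.   ] F [ 3.  -0.1  1.5] grip 0.762
```

View pics/w6.png

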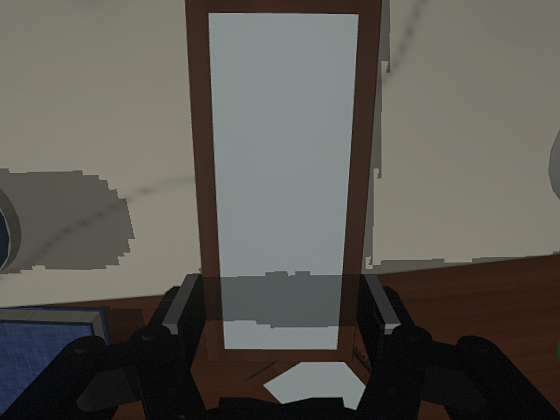

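View pics/s6.png

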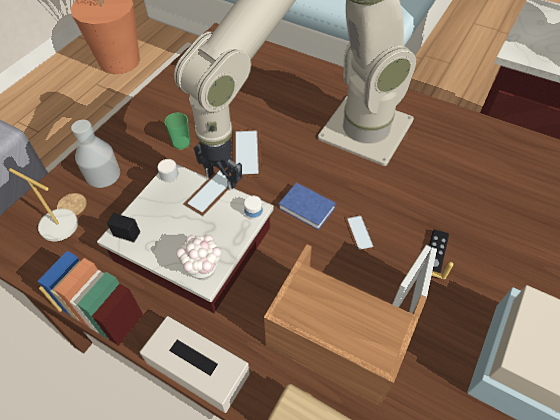

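Mirror now overhangs: marble front edge at row ~265–300 in the wrist view, mirror near end at (280,355). The mirror moved 74 mm, so the overhang should be about 38–42 mm. Releasing it, then backing off and regripping lower on the overhanging end.

```bash
python3 -m crank '0 0 0 0 0 0 79; 0 0 0 0 0 0 79; 0 0 0 0 0 0 79; 0 0 0 0 0 0 79; -0.2 0 0 0 0 0 79; -0.18 0 0 0 0 0 79; 0 0 0 0 0 0 79; 0 0 0 0 0 0 79; 0 0 0 0 0 0 79; 0 0 0 0 0 0 79';  python3 - <<'E'
from h import *
st()
p,d=camera("wrist"); cv2.imwrite("pics/w7.png",p[:,:,::-1]); np.save("pics/w7o.npy",get_obs(),allow_pickle=True)
E
```

```text
clock: 18.7
position: [0.4544, -0.2234, 0.1655]
ee_rot: [0.999, -0.038, 0.002, 0.002]
ft_force: [1.4, 0.3, 0.2]
grip_width: 0.929
t 18.7 pos [ 0.4544 -0.2234  0.1655] psi -0.075 z [ 0.004 -0.004 -1.   ] F [1.4 0.3 0.2] grip 0.929
```

View pics/w7.png

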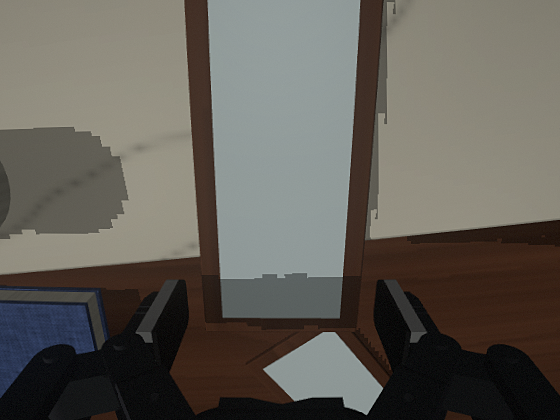

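Run:
```python
from h import *
o=np.load("pics/w7o.npy",allow_pickle=True).item()
n=onplane("wrist",[(206,323),(356,325)],.104,o); e=onplane("wrist",[(200,257),(368,239)],.1,o); print(n,e)
n=n.mean(0);print(n, "overhang", e[:,0].mean()-n[0], "chest",inv(CH,n)); togo([.452,-.2235,.161],-.075)
```

```text
[[ 0.4452 -0.1903  0.104 ]
 [ 0.4392 -0.2548  0.104 ]] [[ 0.4747 -0.1914  0.1   ]
 [ 0.4775 -0.2606  0.1   ]]
[ 0.4422 -0.2226  0.104 ] overhang 0.03391008582427191 chest [-0.1888  0.0045  0.104 ]
shift units [-0.06  0.    0.11] turn units [ 0.0288 -0.0312 -0.    ] | from [ 0.4544 -0.2235  0.1655] t 18.75
```

Overhang is 34 mm; pads sit at x 0.443–0.465, in front of the marble edge at 0.476. Lowering 4 mm and gripping.

```bash
python3 -m crank '0 0 0.06 0 0 0 79; 0 0 0.06 0 0 0 79; 0 0 0 0 0 0 79; 0 0 0 0 0 0 60; 0 0 0 0 0 0 60; 0 0 0 0 0 0 60; 0 0 0 0 0 0 60; 0 0 0 0 0 0 60; 0 0 0 0 0 0 60; 0 0 0 0 0 0 60' 45;  python3 -c "
from h import *
st()"
```

```text
clock: 19.75
position: [0.455, -0.2235, 0.1606]
ee_rot: [0.999, -0.037, 0.002, 0.002]
ft_force: [0.0, 0.2, 0.9]
grip_width: 0.754
t 19.75 pos [ 0.455  -0.2235  0.1606] psi -0.075 z [ 0.005 -0.005 -1.   ] F [0.  0.2 0.9] grip 0.754
```

```bash
python3 -m crank '0 0 -0.1 0 0 0 60; 0 0 -0.15 0 0 0 60; 0 0 -0.15 0 0 0 60; 0 0 -0.15 0 0 0 60; 0 0 -0.15 0 0 0 60; 0 0 -0.1 0 0 0 60; 0 0 0 0 0 0 60; 0 0 0 0 0 0 60; 0 0 0 0 0 0 60; 0 0 0 0 0 0 60';  python3 - <<'E'
from h import *
st()
p,d=camera("wrist"); cv2.imwrite("pics/w8.png",p[:,:,::-1])
uv,P=cloud("wrist",d); s=(abs(uv[:,0]-280)<40)&(uv[:,1]%40==0)&(uv[:,0]%40==0)&(uv[:,1]<330)
print(np.c_[uv[s],P[s]])
E
```

```text
clock: 20.75
position: [0.4545, -0.2232, 0.1953]
ee_rot: [0.999, -0.037, 0.002, 0.002]
ft_force: [0.3, -0.6, -1.0]
grip_width: 0.752
t 20.75 pos [ 0.4545 -0.2232  0.1953] psi -0.075 z [ 0.004 -0.004 -1.   ] F [ 0.3 -0.6 -1. ] grip 0.752
[[280.       0.       0.5653  -0.231    0.137 ]
 [280.      40.       0.5534  -0.2301   0.1366]
 [280.      80.       0.5408  -0.2291   0.1375]
 [280.     120.       0.5278  -0.2282   0.1382]
 [280.     160.       0.5139  -0.2271   0.1377]
 [280.     200.       0.4996  -0.2261   0.1394]
 [280.     240.       0.4837  -0.2249   0.1387]
 [280.     280.       0.4662  -0.2236   0.138 ]
 [280.     320.       0.4482  -0.2222   0.1391]]
```

View pics/w8.png

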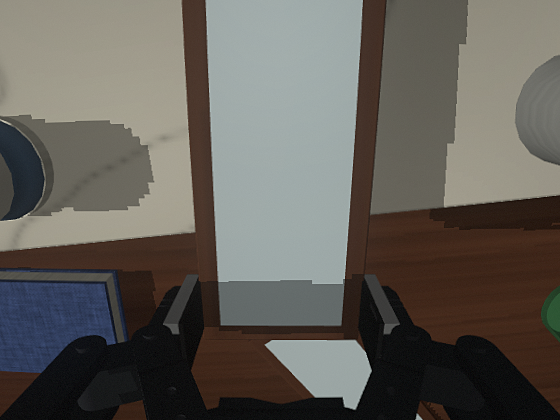

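The wrist view and depth show the mirror held level, with its surface at z 0.137–0.139 all along. Lifting higher and carrying it to the front of the cupboard.

```bash
python3 -m crank '0 0 -0.3 0 0 0 60; 0 0 -0.4 0 0 0 60; -0.1 0 -0.5 0 0 0 60; -0.1 -0.2 -0.4 0 0 0 60; -0.1 -0.4 -0.2 0 0 -0.1 60; -0.1 -0.6 0 0 0 -0.1 60; -0.1 -0.7 0 0 0 -0.1 60; -0.1 -0.7 0 0 0 -0.1 60; -0.05 -0.7 0 0 0 -0.1 60; -0.05 -0.7 0 0 0 -0.1 60';  python3 - <<'E'
from h import *
st(); togo([*w(CUP,[-.26,-.028,0])[:2],.26],.033)
E
```

```text
clock: 21.8
position: [0.4287, -0.0512, 0.27]
ee_rot: [1.0, 0.007, 0.001, 0.002]
ft_force: [0.2, 0.3, -0.5]
grip_width: 0.753
t 21.8 pos [ 0.4287 -0.0512  0.27  ] psi 0.015 z [ 0.002 -0.004 -1.   ] F [ 0.2  0.3 -0.5] grip 0.753
shift units [-0.46 -6.01  0.22] turn units [ 0.03   -0.0125 -0.1313] | from [ 0.4287 -0.0512  0.27  ] t 21.8
```

```bash
python3 -m crank '-0.05 -0.7 0 0 0 -0.13 60; -0.05 -0.7 0 0 0 0 60; -0.05 -0.7 0 0 0 0 60; -0.05 -0.7 0 0 0 0 60; -0.05 -0.7 0 0 0 0 60; -0.05 -0.7 0 0 0 0 60; -0.05 -0.7 0 0 0 0 60; -0.05 -0.5 0 0 0 0 60; 0 -0.2 0 0 0 0 60; 0 0 0 0 0 0 60';  python3 - <<'E'
from h import *
st(); togo([*w(CUP,[-.26,-.028,0])[:2],.195],.033)
o=get_obs()
p,d=camera("wrist"); cv2.imwrite("pics/w9.png",p[:,:,::-1])
np.save("pics/w9.npy",d); np.save("pics/w9o.npy",o,allow_pickle=True)
p,d=camera("scene"); cv2.imwrite("pics/s9.png",p[:,:,::-1])
E
```

```text
clock: 22.8
position: [0.3877, 0.1978, 0.2626]
ee_rot: [0.999, 0.031, -0.003, 0.005]
ft_force: [0.9, -0.1, -0.3]
grip_width: 0.753
t 22.8 pos [0.3877 0.1978 0.2626] psi 0.062 z [-0.005 -0.01  -1.   ] F [ 0.9 -0.1 -0.3] grip 0.753
shift units [0.47 0.24 1.69] turn units [0.0663 0.0387 0.2112] | from [0.3877 0.1978 0.2626] t 22.8
```

View pics/w9.png

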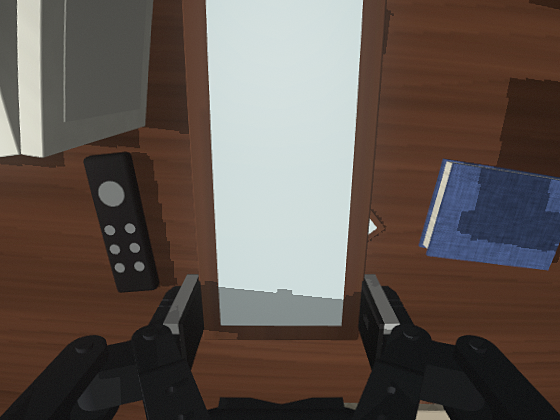

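View pics/s9.png

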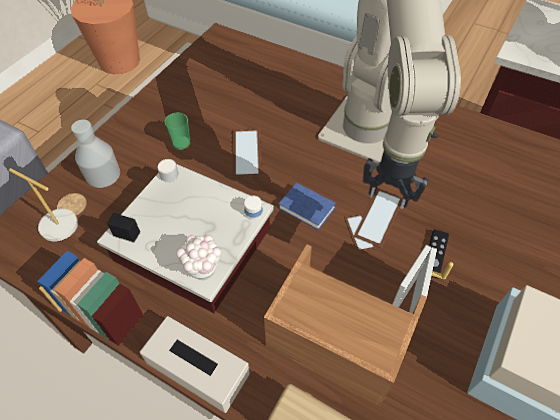

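The mirror is held level in front of the opening; the folded panels sit at the upper left (80,80), clear of it. Lowering to insertion height and aligning the yaw.

```bash
python3 -m crank '0 0.12 0.2 0.06 0.03 0.2 60; 0 0.12 0.3 0 0 0 60; 0.1 0 0.3 0 0 0 60; 0.1 0 0.3 0 0 0 60; 0.1 0 0.3 0 0 0 60; 0.1 0 0.15 0 0 0 60; 0 0 0 0 0 0 60; 0 0 0 0 0 0 60; 0 0 0 0 0 0 60; 0 0 0 0 0 0 60';  python3 - <<'E'
from h import *
st(); togo([*w(CUP,[-.075,-.028,0])[:2],.195],.033)
p,d=camera("wrist"); cv2.imwrite("pics/w10.png",p[:,:,::-1])
uv,P=cloud("wrist",d); s=(abs(uv[:,0]-280)<40)&(uv[:,1]%60==0)&(uv[:,0]%40==0)&(uv[:,1]<330)
print(np.c_[uv[s],P[s]])
E
```

```text
clock: 23.9
position: [0.4068, 0.1823, 0.1937]
ee_rot: [1.0, 0.012, -0.002, 0.001]
ft_force: [-0.3, -1.1, -1.2]
grip_width: 0.751
t 23.9 pos [0.4068 0.1823 0.1937] psi 0.023 z [-0.003 -0.001 -1.   ] F [-0.3 -1.1 -1.2] grip 0.751
shift units [ 4.63 -0.21 -0.05] turn units [ 0.0088  0.0238 -0.0688] | from [0.4068 0.1823 0.1937] t 23.9
[[280.       0.       0.5173   0.1855   0.1357]
 [280.      60.       0.4993   0.1851   0.1348]
 [280.     120.       0.4799   0.1846   0.1366]
 [280.     180.       0.4591   0.1841   0.1374]
 [280.     240.       0.4354   0.1836   0.1365]
 [280.     300.       0.4094   0.183    0.1372]]
```

View pics/w10.png

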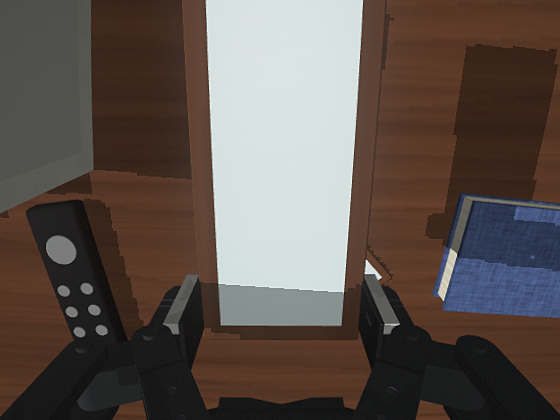

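Mirror top is at z ~0.136, level, path clear. Inserting halfway, then checking.

```bash
python3 -m crank '0.2 -0.05 0 0 0 -0.07 60; 0.3 -0.05 0 0 0 0 60; 0.3 -0.05 0 0 0 0 60; 0.3 -0.05 0 0 0 0 60; 0.3 0 0 0 0 0 60; 0.3 0 0 0 0 0 60; 0.3 0 0 0 0 0 60; 0.2 0 0 0 0 0 60; 0 0 0 0 0 0 60; 0 0 0 0 0 0 60';  python3 - <<'E'
from h import *
st(); togo([*w(CUP,[-.075,-.028,0])[:2],.193],.033); print(inv(CUP,get_obs()["position"]))
p,d=camera("wrist"); cv2.imwrite("pics/w11.png",p[:,:,::-1])
E
```

```text
clock: 24.95
position: [0.505, 0.1938, 0.1939]
ee_rot: [1.0, 0.016, 0.0, 0.0]
ft_force: [-0.6, -0.3, -0.7]
grip_width: 0.755
t 24.95 pos [0.505  0.1938 0.1939] psi 0.032 z [ 0.    -0.001 -1.   ] F [-0.6 -0.3 -0.7] grip 0.755
shift units [2.17 0.04 0.02] turn units [ 0.0063 -0.     -0.0088] | from [0.505  0.1938 0.1939] t 24.95
[-0.1617 -0.0264  0.1939]
```

View pics/w11.png

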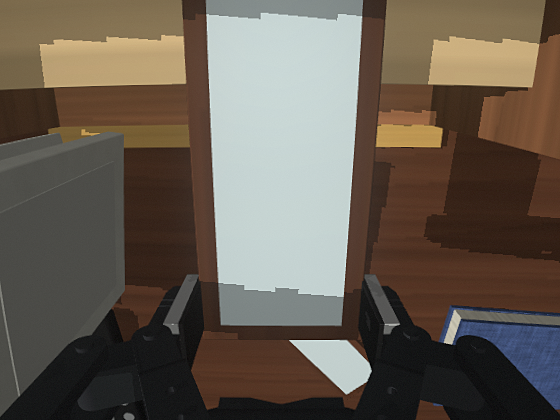

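```bash
python3 - <<'E'
from h import *
o=get_obs()
for uv,z in(((480,86),.115),((100,88),.115),((410,126),.008),((123,135),.16),((545,5),.115)): print(uv,inv(CUP,onplane("wrist",[uv],z,o)[0]))
E
python3 -m crank '0.2 0 0 0 0 0 60; 0.3 0 0 0 0 0 60; 0.3 0 0 0 0 0 60; 0.3 0 0 0 0 0 60; 0.2 0 0 0 0 0 60; 0.1 0 0 0 0 0 60; 0.1 0 0 0 0 0 60; 0 0 0 0 0 0 60; 0 0 0 0 0 0 60; 0 0 0 0 0 0 60';  python3 - <<'E'
from h import *
st(); togo([*w(CUP,[-.075,-.028,0])[:2],.193],.033); print(inv(CUP,get_obs()["position"]))
p,d=camera("wrist"); cv2.imwrite("pics/w12.png",p[:,:,::-1])
E
```

```text
(480, 86) [-0.0761 -0.1056  0.115 ]
(100, 88) [-0.077   0.0456  0.115 ]
(410, 126) [-0.1024 -0.1163  0.008 ]
(123, 135) [-0.0904  0.019   0.16  ]
(545, 5) [-0.045  -0.1279  0.115 ]
clock: 26.0
position: [0.5694, 0.1955, 0.1943]
ee_rot: [1.0, 0.016, 0.001, 0.001]
ft_force: [-0.3, 0.2, -0.5]
grip_width: 0.751
t 26.0 pos [0.5694 0.1955 0.1943] psi 0.032 z [ 0.001 -0.002 -1.   ] F [-0.3  0.2 -0.5] grip 0.751
shift units [0.56 0.03 0.03] turn units [ 0.0175 -0.0088 -0.0075] | from [0.5694 0.1955 0.1943] t 26.0
[-0.0972 -0.0268  0.1943]
```

View pics/w12.png

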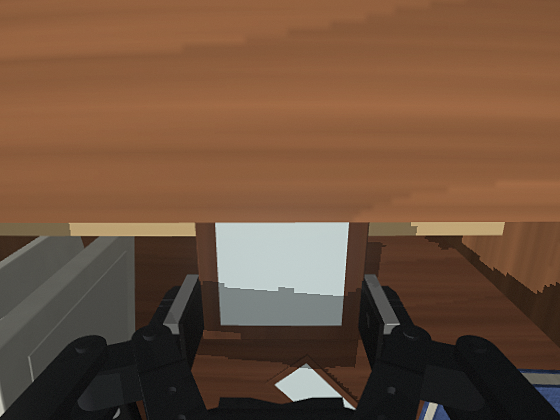

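The wrist view confirms the cupboard frame: shelf edge at −76 mm against −75, track at −102. The roof hides the far part of the mirror. Checking the door panel's gap to the left finger before going on.

Run:
```python
from h import *
o=get_obs()
p,d=camera("wrist")
uv,P=cloud("wrist",d,o); C=np.array([inv(CUP,x) for x in P])
s=(uv[:,0]<160)&(uv[:,1]>225)&(uv[:,1]<330)&(C[:,2]>.02)&(C[:,2]<.175)&(C[:,0]>-.3)
print(s.sum(),C[s].min(0),C[s].max(0)); t=s&(C[:,2]>.14); print(t.sum(),C[t].min(0) if t.any() else 0,C[t].max(0) if t.any() else 0)
for q in ((135,250),(125,260),(100,270)): print(q,C[(uv[:,0]==q[0])&(uv[:,1]==q[1])])
```

```text
13949 [-0.1976  0.0112  0.02  ] [-0.0708  0.1373  0.1727]
420 [-0.1077  0.0112  0.14  ] [-0.0826  0.0925  0.1727]
(135, 250) [[-0.1364  0.091  -0.0006]]
(125, 260) [[-0.1281  0.0839  0.0342]]
(100, 270) [[-0.1176  0.0839  0.0693]]
```

The panel face is at y = +84 mm and the finger at about +30 mm, so there is room. Final advance and lowering.

```bash
python3 -m crank '0.2 0 0 0 0 0 60; 0.2 0 0 0 0 0 60; 0.13 0 0 0 0 0 60; 0 0 0 0 0 0 60; 0 0 0.08 0 0 0 60; 0 0 0.08 0 0 0 60; 0 0 0.08 0 0 0 60; 0 0 0 0 0 0 60; 0 0 0 0 0 0 60; 0 0 0 0 0 0 60';  python3 - <<'E'
from h import *
st(); print(inv(CUP,get_obs()["position"]))
p,d=camera("wrist"); cv2.imwrite("pics/w13.png",p[:,:,::-1])
E
```

```text
clock: 27.1
position: [0.5921, 0.1961, 0.1835]
ee_rot: [1.0, 0.016, 0.0, 0.001]
ft_force: [-0.5, -0.3, 0.1]
grip_width: 0.754
t 27.1 pos [0.5921 0.1961 0.1835] psi 0.032 z [ 0.001 -0.003 -1.   ] F [-0.5 -0.3  0.1] grip 0.754
[-0.0745 -0.027   0.1835]
```

View pics/w13.png

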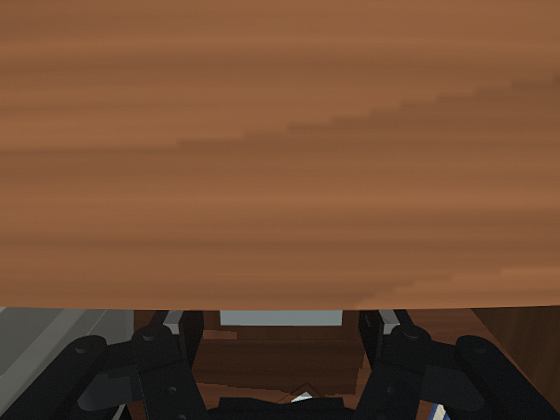

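```bash
python3 -m crank '0 0 0.05 0 0 0 60; 0 0 0.03 0 0 0 60; 0 0 0 0 0 0 60; 0 0 0 0 0 0 60; 0 0 0 0 0 0 60; 0 0 0 0 0 0 60; 0 0 0 0 0 0 60; 0 0 0 0 0 0 60; 0 0 0 0 0 0 60; 0 0 0 0 0 0 60';  python3 -c "
from h import *
st()"; python3 -m crank '0 0 0 0 0 0 68; 0 0 0 0 0 0 70; 0 0 0 0 0 0 72; 0 0 0 0 0 0 74; 0 0 0 0 0 0 76; 0 0 0 0 0 0 78; 0 0 0 0 0 0 78; 0 0 0 0 0 0 78; 0 0 0 0 0 0 78; 0 0 0 0 0 0 78'
python3 - <<'E'
from h import *
st()
p,d=camera("wrist"); cv2.imwrite("pics/w14.png",p[:,:,::-1])
E
```

```text
clock: 28.15
position: [0.5925, 0.1963, 0.1819]
ee_rot: [1.0, 0.016, 0.001, 0.001]
ft_force: [-0.7, 0.1, 1.0]
grip_width: 0.751
t 28.15 pos [0.5925 0.1963 0.1819] psi 0.032 z [ 0.003 -0.003 -1.   ] F [-0.7  0.1  1. ] grip 0.751
clock: 29.15
position: [0.5926, 0.1964, 0.1819]
ee_rot: [1.0, 0.016, 0.002, 0.001]
ft_force: [0.3, -0.9, 0.3]
grip_width: 0.911
t 29.15 pos [0.5926 0.1964 0.1819] psi 0.032 z [ 0.003 -0.002 -1.   ] F [ 0.3 -0.9  0.3] grip 0.911
```

View pics/w14.png

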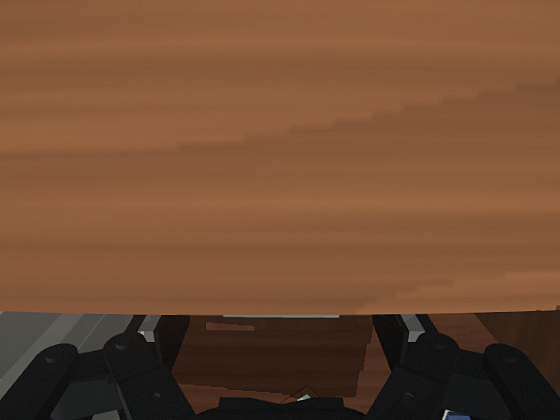

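Released. Going straight up, then back to look.

```bash
python3 -m crank '0 0 -0.2 0 0 0 78; 0 0 -0.4 0 0 0 78; 0 0 -0.6 0 0 0 78; 0 0 -0.8 0 0 0 78; -0.4 0 -0.5 0 0 0 78; -0.7 0 -0.4 0 0 0 78; -0.7 0 0 0 0 0 78; -0.7 0 0 0 0 0 78; -0.7 0 0 0 0 0 78; -0.5 0 0 0 0 0 78'; python3 -m crank '0 0 0 0 0 0 78; 0 0 0 0 0 0 78; 0 0 0 0 0 0 78; 0 0 0 0 0 0 78; 0 0 0 0 0 0 78; 0 0 0 0 0 0 78; 0 0 0 0 0 0 78; 0 0 0 0 0 0 78; 0 0 0 0 0 0 78; 0 0 0 0 0 0 78'
python3 - <<'E'
from h import *
st(); o=get_obs()
p,d=camera("wrist"); cv2.imwrite("pics/w15.png",p[:,:,::-1]); np.save("pics/w15.npy",d); np.save("pics/w15o.npy",o,allow_pickle=True)
p,d=camera("scene"); cv2.imwrite("pics/s15.png",p[:,:,::-1])
E
```

```text
clock: 30.2
position: [0.4411, 0.1936, 0.3133]
ee_rot: [1.0, 0.016, 0.006, -0.0]
ft_force: [0.4, -0.1, -0.6]
grip_width: 0.916
clock: 31.2
position: [0.4415, 0.1946, 0.3168]
ee_rot: [1.0, 0.017, 0.008, -0.001]
ft_force: [-0.3, 0.6, 0.7]
grip_width: 0.909
t 31.2 pos [0.4415 0.1946 0.3168] psi 0.034 z [ 0.016  0.002 -1.   ] F [-0.3  0.6  0.7] grip 0.909
```

View pics/w15.png

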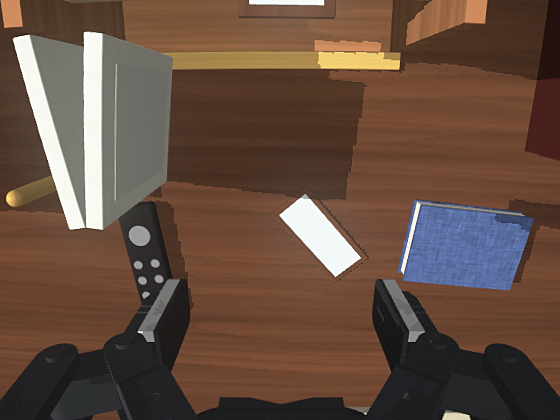

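View pics/s15.png

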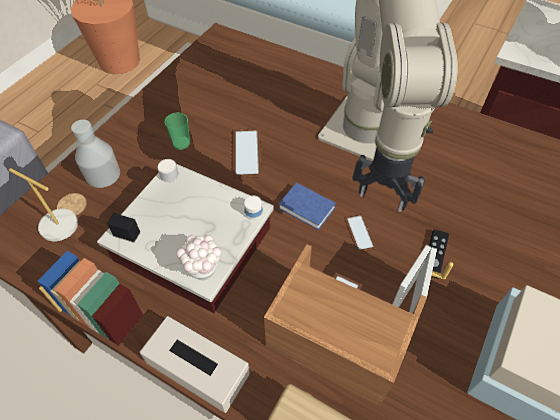

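The mirror's near end shows at (238–336, 16), on the shelf and just under the roof. The door is still folded at (110,130).

Run:
```python
from h import *
o=np.load("pics/w15o.npy",allow_pickle=True).item(); d=np.load("pics/w15.npy")
for u in((238,15.5),(287,17),(336,18)): print(u,inv(CUP,onplane("wrist",[u],.119,o)[0]))
uv,P=cloud("wrist",d,o); s=(uv[:,0]>=246)&(uv[:,0]<=328)&(uv[:,1]<=12)&(uv[:,1]>=0)
C=np.array([inv(CUP,x) for x in P[s]]); 
A=np.c_[C[:,:2]-C[:,:2].mean(0),np.ones(len(C))]; k=np.linalg.lstsq(A,C[:,2],rcond=None)[0]; print(len(C),C.min(0),C.max(0),"slopes",k)
# door angle from panel face outer etc
t=(P[:,2]>.153)&(P[:,2]<.167)&(uv[:,0]<180)&(uv[:,1]>30)
Q=np.array([inv(CUP,x) for x in P[t]]); print(len(Q),Q.min(0),Q.max(0), cv2.fitLine(Q[:,:2].astype(np.float32),cv2.DIST_HUBER,0,.01,.01).ravel())
hp=onplane("wrist",[(13,200)],.161,o)[0]; c=inv(CUP,hp); v=c[:2]-[-.102,.128]; print("handle",c,"theta",(np.arctan2(-100,-47)-np.arctan2(v[1],v[0]))%(2*np.pi))
```

```text
(238, 15.5) [-0.0904  0.0063  0.119 ]
(287, 17) [-0.0914 -0.0268  0.119 ]
(336, 18) [-0.0918 -0.06    0.119 ]
1075 [-0.0887 -0.0546  0.1166] [-0.0802  0.0009  0.1213] slopes [0.0427 0.0004 0.119 ]
9151 [-0.2297  0.0814  0.153 ] [-0.1048  0.1659  0.1623] [ 0.9799 -0.1995 -0.1701  0.1042]
handle [-0.2081  0.1588  0.161 ] theta 1.4139652339016315
```

The mirror's near end is at −91 mm, on the shelf (top at z = 0.119), and the door is at about 1.41 rad. One more look into the bay with the tool tilted, to check flatness along its length.

```bash
python3 -m crank '0 0 0 0 0.7 0 78; 0 0 0 0 0.7 0 78; 0 0 0 0 0.7 0 78; 0 0 0 0 0.7 0 78; 0 0 0 0 0.7 0 78; 0 0 0 0 0.7 0 78; 0 0 0 0 0.5 0 78; 0 0 0 0 0 0 78; 0 0 0 0 0 0 78; 0 0 0 0 0 0 78'
python3 - <<'E'
from h import *
st(); o=get_obs()
p,d=camera("wrist"); cv2.imwrite("pics/w16.png",p[:,:,::-1]); np.save("pics/w16.npy",d); np.save("pics/w16o.npy",o,allow_pickle=True)
E
```

```text
clock: 32.3
position: [0.4418, 0.1948, 0.318]
ee_rot: [0.94, 0.016, 0.341, -0.007]
ft_force: [0.2, -0.6, 0.3]
grip_width: 0.915
t 32.3 pos [0.4418 0.1948 0.318 ] psi 0.034 z [ 0.641  0.023 -0.767] F [ 0.2 -0.6  0.3] grip 0.915
```

View pics/w16.png

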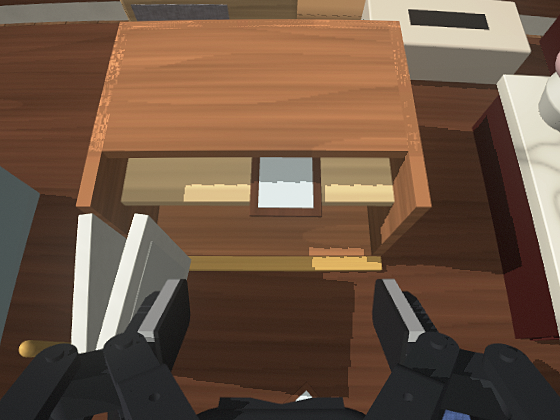

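Run:
```python
from h import *
o=np.load("pics/w16o.npy",allow_pickle=True).item(); d=np.load("pics/w16.npy")
uv,P=cloud("wrist",d,o); s=(uv[:,0]>=262)&(uv[:,0]<=308)&(uv[:,1]>=160)&(uv[:,1]<=206)
C=np.array([inv(CUP,x) for x in P[s]])
A=np.c_[C[:,:2]-C[:,:2].mean(0),np.ones(len(C))]; k=np.linalg.lstsq(A,C[:,2],rcond=None)[0]; print(len(C),C.min(0),C.max(0),"slopes",k)
for u in((251,215),(322,216)): print(inv(CUP,onplane("wrist",[u],.119,o)[0]))
s=(uv[:,0]>=190)&(uv[:,0]<=245)&(uv[:,1]>=165)&(uv[:,1]<=195)
C=np.array([inv(CUP,x) for x in P[s]])
A=np.c_[C[:,:2]-C[:,:2].mean(0),np.ones(len(C))]; print("shelf",np.linalg.lstsq(A,C[:,2],rcond=None)[0])
```

```text
2202 [-0.0829 -0.048   0.1168] [-0.0342 -0.004   0.1216] slopes [0.0004 0.0018 0.1193]
[-0.091   0.0046  0.119 ]
[-0.0918 -0.0592  0.119 ]
shelf [-0.0032  0.0002  0.115 ]
```

The mirror is flat: slopes are under 0.002, its top is 4 mm above the shelf plane, and the near end is at −91 mm. The wrist view shows it at (285,185) in the bay with the door folded at (130,270). The robot is clear of everything, so I'm handing in.

```bash
python3 -c "
from workcell import hand_in
print(hand_in())"
```

```text
the job is handed in; nothing more can be done
None
```

I opened the bifold door and laid the mirror flat on the cupboard's upper shelf, and handed the job in at about 32 s; no verdict is reported.

- **Door:** I pulled it to its stop by the brass handle. At the last look it was still folded, at about 1.41 rad.
- **Mirror on the chest:** I slid it by closing the fingers lightly across its 66 mm width and dragging it, rather than pressing on it with a fingertip. It ended with 34 mm over the front edge. I then regripped it across its width at the overhanging end and lifted it level.
- **Mirror on the shelf:** It dropped about 5 mm when released. The last look showed its top 4 mm above the shelf, tilted by less than 0.002 rad, with the near end at cupboard x = −91 mm. That is 9 mm behind the front plane. The roof hides the far end, so its position is inferred from the mirror's length.
- **Everything else:** The other objects looked unmoved by eye in the last scene picture; I did not measure them. The robot was touching nothing at hand-in.
- **Disagreement:** The scene and wrist cameras put the marble's front edge about 5 mm apart (x = 0.481 and 0.476). I used the wrist value, so the overhang may have been up to 39 mm.

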